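One brass disc from the dispenser into the nest

TASK

Press the dispenser's plunger once, all the way down, and let it come up again so that it pushes out a single brass disc. Then nudge that disc gently across the bench with the fingertips into the open side of the low wooden nest, until it lies flat and wholly inside. Do not grip or lift the disc, let no second disc out, and leave the other things on the bench where they are.

Things in the scene. Friction and masses are not known exactly. Their poses are not given: they have to be found in the camera images.
- dispenser: Grey metal disc dispenser, fixed. Origin: on the bench under the centre of the magazine, a square tower (41 x 43 mm, 52 high, sight slot in front) that holds three brass discs. A 12 mm high outlet slot is in its -x face (own axes), which looks roughly toward the robot. Behind (+x) is a body 67 mm wide over its flanges, 34 mm high, ending 115 mm behind the origin; it carries the plunger.
- outlet (a point): Point on the bench in the outlet face, 20.5 mm in front (-x of the dispenser) of its origin.
- plunger_top (a point): Centre of the top of the plunger's black cap (40 mm across, 12 mm thick); 75 mm behind (+x) the dispenser's origin, 87 mm above the bench when up, 63 mm when fully down. Moves with the plunger.
- plunger (a joint): Plunger travel in m: 0 = up, 0.024 = fully down. Its return spring takes 7 N at the top, 12 N fully down. A blade inside moves 3 mm per mm pressed: a full press slides the lowest disc out along -x of the dispenser to lie flat on the bench, centre 71 mm or a little more from the dispenser origin. Once the plunger is up the pile drops; another press would bring the next disc.
- disc_a: The lowest brass disc of the pile, the one that comes out: 30 mm across, 8 mm thick, 45 g. Origin at the centre of its underside. At the start it is inside the magazine.
- disc_b: Brass disc like disc_a, number 2 from below in the magazine; stays in it. Origin at the centre of its underside.
- disc_c: Brass disc like disc_a, number 3 from below in the magazine; stays in it. Origin at the centre of its underside.
- nest: Low wooden nest, H-shaped from above, fixed left or right of the outlet. 96 mm (x) by 120 mm (y), 14 mm high; origin on the bench at its centre. Two rails 12 mm wide along y, 72 mm apart inside, joined in the middle by a cross wall 8 mm thick. So two floorless pockets, 72 mm wide, 56 mm deep, open at the +y and -y ends; one opening faces the outlet. Either pocket will do.
- pot: Bystander, loose: flat white lidded pot, 69 mm across, 31 mm high, on the other side of the outlet from the nest. Origin at the centre of its underside.
- wax: Bystander, loose: round cake of beeswax, 48 mm across, 16 mm high. Origin at the centre of its underside.
- slicker: Bystander, loose: wooden edge slicker, 22 x 101 mm (long along its y), 16 mm high. Origin at the centre of its underside.
- dye: Bystander, loose: small brown dye bottle, 38 mm across, 95 mm high. Origin at the centre of its underside.
- thread: Bystander, loose: cream thread cone, 62 mm across, 98 mm high. Origin at the centre of its underside.
- eraser: Bystander, loose: block eraser, 85 (x) x 35 (y) x 28 mm. Origin at the centre of its underside.

How it is judged:
On the way, in this order (a step that is already met when the one before it is completed fails the run):
1. the plunger is pressed fully down (value of joint plunger above 0.0215 m), for 0.04 s.
2. the plunger is up again and one disc lies outside the dispenser (value of joint plunger below 0.003 m and x of disc_a in the frame of dispenser below -0.06 m), for 0.1 s.
3. the disc lies wholly inside a pocket of the nest (x of disc_a in the frame of nest between -0.0225 and 0.0225 m and (y of disc_a in the frame of nest between 0.017 and 0.0465 m or y of disc_a in the frame of nest between -0.0465 and -0.017 m) and height (world z) of disc_a below 0.003 m and angle between disc_a's own z axis and vertical below 0.1 rad), for 0.2 s.
At the end, for the whole second after the job is handed in: disc_a lies flat and at rest on the bench wholly inside one pocket of the nest (1.5 mm overhang allowed at the open end), the plunger is up, and the two other discs are still in the magazine (within 10 mm of its axis) (all of step 3 and linear speed of disc_a below 0.01 m/s and value of joint plunger below 0.003 m and horizontal distance between each of disc_b, disc_c and dispenser below 0.01 m); the robot touches nothing.
It fails at once if the disc is lifted or stood on edge (its centre over 10 mm up) (height (world z) of disc_a above 0.01 m).
It fails at once if the disc is gripped or squeezed (more than 18 N between fingers and disc) (contact force between the fingers and disc_a above 18 N).
It fails at once if a second disc leaves the magazine (horizontal distance between any of disc_b, disc_c and dispenser above 0.015 m).
It fails at once if another thing on the bench is pushed away (over 15 mm) (distance of any of pot, wax, slicker, dye, thread, eraser from where it was at the start of the episode above 0.015 m).
It also fails if it takes over 64 s, if anything falls off the work surface, if the arm or the gripper's body presses on something with over 40 N, if the wrist force passes 120 N, or if a joint passes its speed limit or range.

ROBOT

A 6-joint arm with a two-finger parallel gripper is mounted at the origin on a cart in front of the work surface, level with it; the furniture and walls round the work are solid. World frame = base frame: x ahead of the robot, y to its left, z up, the work surface at z = 0. Lengths are in m, angles in rad, forces in N, time in s.
With the tool pointing down it reaches from about 0.375 to 0.9 m from the base axis. Payload 3.1 kg.
Tool frame: the origin (TCP) lies on the centre line of the jaws, within the pads' length; the fingertips stand ahead of it and the grasp point (between the pads) lies 3 mm ahead of it (robot.tip_reach is the z of the fingertips in the tool frame, in m); z points along the fingers, y is the line along which they close (so a half turn about z gives the same grasp; the last joint's range is limited). The gripper opens to 87 mm and grips with 3 to 60 N. Pads are 19 mm wide; open, the fingers measure 117 mm over their backs; the gripper's body (75 mm by 190 mm) begins 51 mm behind the grasp point.
Start: joints at [1.145, 0.527, 1.433, -0, 1.181, -0.178], TCP at [0.153, 0.606, 0.245] pointing down, gripper open.
Joint ranges: [-3.08, 3.08], [-0.75, 2.2], [0.22, 2.44], [-1.43, 4.57], [0, 2.65], [-2.85, 2.85]. Speed limits (rad/s): [2.79, 2.79, 3.14, 3.14, 3.14, 3.14].

INTERFACE

Orientations are given as a unit quaternion [x, y, z, w].
In Python, from rig import sensors, eyes, ticket, robot gives the robot as it stands.
- The arm moves only by the tool drive_tool, never from a script. Its argument "deltas" is a list that holds one entry, the list of rows, each a list of 6 numbers: the shift along the tool's x, y, z in mm, then the turn, a rotation vector about the tool's x, y, z in rad. A call has 1 to 8 rows; each row shifts and turns the commanded pose from where the row before left it, along the tool's axes as they then stand; what a row does not reach is not made up. A row lasts 1/12 s, in which the tool goes at most 41.7 mm and 7.16 degrees, less where a joint would pass 70% of its speed; a pose out of reach is approached as far as the arm can. A call is refused whole if a number of a shift passes 41.7 or a number of a turn 0.125, either way. A call with a gripper value outside its range is refused whole. "gripper" is the opening in per cent of the stroke, from 0 (shut) to 100 (fully open), set as the call begins (left out, the last holds). The fingers move at their own pace and stop on an object; "squeeze" is the grip in N (left out, the last holds). Time passes only in rows, so rows that do not move let the fingers close. It gives the time, the measured TCP pose, the force, the opening and the grip force at its end, in the units of the state.
- sensors.get_obs(): the state, without advancing time (a new reading comes with each control period).
- eyes.camera(name): name is "side" or "top" or "wrist"; returns a dict with "img" (420x560x3 uint8, red, green, blue), "fov_y" (degrees; the focal length in pixels is half the picture's height over the tangent of half this angle, whatever the lens; pixels are square), "cx", "cy" (the principal point, pixels), "xyz" and "attitude" of the camera in the world; the wrist camera has in their place "hand_eye" (4x4, takes a point from camera to tool coordinates, whose origin is the TCP and whose axes are the flange's). Camera axes: x right, y up, looking along -z (the intrinsics and any distortion apply to the point x, -y, -z); pixel columns grow to the right and rows downward; lengths in m; the calibration is good to about 2 mm. A picture is of the moment at which its call begins: read the wrist's pose just before it. There is no depth.
- ticket.hand_in(): hands the job in; it is judged then, once.
The state is a dict: "time": time; "q": joint angles; "joint_velocities": joint speeds; "joint_torque": joint torques, N m; "position": TCP position; "tool_rot": TCP orientation; "ft_force": force on the tool from outside, world axes, zero at the start; "moment": the same for the moment, N m; "grip_width": finger opening in m; "grip_force": force on a finger pad.
Only numpy, scipy, OpenCV 4.12 (cv2) and the standard library are available. Lean on these libraries where they do the work, as an engineer would, in place of code of your own. Each camera call takes 0.05 s, during which the arm holds its last target. There are 200 camera calls.

## Working session

There is one attempt and no reset: what is moved stays moved. The work goes in short steps, Python scripts to look and compute and a tool call to move; the robot and the scene stay as the last step left them, time stands still between calls to the robot, and variables do not carry over. Pictures are saved under pics/ and viewed, at most 10 in all, crops included, and the job is handed in when it is done.

Besides the shell and the picture viewer there is one more tool, called after "Request:" as name(argument=value, ...), one argument or row to a line, values as JSON. drive_tool: Moves the arm, as the interface text tells. Its arguments: {"type":"object","properties":{"deltas":{"type":"array"},"gripper":{"type":"number"},"squeeze":{"type":"number"}},"required":["deltas"]}

```bash
mkdir -p pics; ls
cat > h.py <<'E'
import numpy as np, cv2
from scipy.spatial.transform import Rotation as R
from rig import sensors, eyes, ticket, robot
def cam(n):
    o=sensors.get_obs(); c=eyes.camera(n)
    if n=="wrist":
        T=np.eye(4);T[:3,:3]=R.from_quat(o["tool_rot"]).as_matrix();T[:3,3]=o["position"]
        M=T@np.array(c["hand_eye"])
    else:
        M=np.eye(4);a=np.array(c["attitude"]);M[:3,:3]=R.from_quat(a).as_matrix() if a.size==4 else a;M[:3,3]=c["xyz"]
    c["M"]=M;c["f"]=210/np.tan(np.radians(c["fov_y"]/2));return c
def ray(c,u,v,z=0):
    d=c["M"][:3,:3]@np.array([(u-c["cx"])/c["f"],-(v-c["cy"])/c["f"],-1]);p=c["M"][:3,3]
    return (p+d*(z-p[2])/d[2])[:2].round(4)
def px(c,P):
    q=c["M"][:3,:3].T@(np.array(P)-c["M"][:3,3]);return c["cx"]+c["f"]*q[0]/-q[2],c["cy"]-c["f"]*q[1]/-q[2]
def save(c,n):
    cv2.imwrite("pics/"+n,c["img"][:,:,::-1])
E
python3 - <<'E'
from h import *
for n in ("top","side"):
    c=cam(n); print({k:v for k,v in c.items() if k not in("img",)}); save(c,n+"0.png")
o=sensors.get_obs();print(o);print(robot.tip_reach)
E
```

```text
pics
{'fov_y': 53.39512642177353, 'cx': 276.932228186862, 'cy': 206.3429000922998, 'xyz': array([0.41663476, 0.00735567, 0.90524005]), 'attitude': array([-0.06268409,  0.05528798,  0.70655186, -0.70270791]), 'M': array([[-0.00454459,  0.98606782, -0.16628172,  0.41663476],
       [-0.99993052, -0.00628965, -0.00996956,  0.00735567],
       [-0.01087652,  0.16622485,  0.98602789,  0.90524005],
       [ 0.        ,  0.        ,  0.        ,  1.        ]]), 'f': np.float64(417.5827668520864)}
{'fov_y': 46.83627523180415, 'cx': 280.8887520566389, 'cy': 209.99889571774366, 'xyz': array([0.53025302, 0.98190131, 0.78057502]), 'attitude': array([-7.39967884e-04,  4.62394110e-01,  8.86573540e-01, -1.33602689e-02]), 'M': array([[-0.99964191,  0.02300541, -0.01366749,  0.53025302],
       [-0.02437404, -0.57202638,  0.81987299,  0.98190131],
       [ 0.01104335,  0.81991254,  0.57238228,  0.78057502],
       [ 0.        ,  0.        ,  0.        ,  1.        ]]), 'f': np.float64(484.8601998899148)}
{'time': 0.1, 'q': array([ 1.14551694e+00,  5.28402183e-01,  1.43373812e+00, -1.09545049e-05,
        1.18140775e+00, -1.78486584e-01]), 'joint_velocities': array([-7.19936252e-04, -1.16182240e-03, -4.44556749e-04,  4.44173048e-05,
       -7.81549131e-04, -1.55241913e-03]), 'joint_torque': array([-7.56963836e-04, -4.40987313e+01, -1.77150071e+01,  6.34406693e-02,
        5.34453650e-02, -4.80991196e-05]), 'position': array([0.15239842, 0.60551475, 0.24366311]), 'tool_rot': array([ 1.23081358e-01,  9.92396102e-01, -9.34991539e-04, -2.85851841e-04]), 'ft_force': array([ 0.34196982, -0.25099176,  0.85531061]), 'moment': array([ 0.0759609 ,  0.00017503, -0.02837174]), 'grip_force': 0.0, 'grip_width': 0.08703130689283223}
0.022
```

View pics/top0.png

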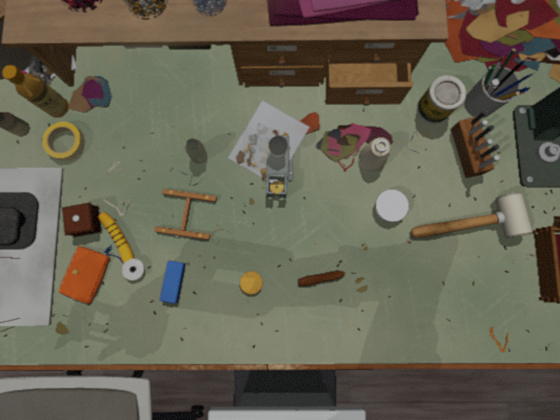

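View pics/side0.png

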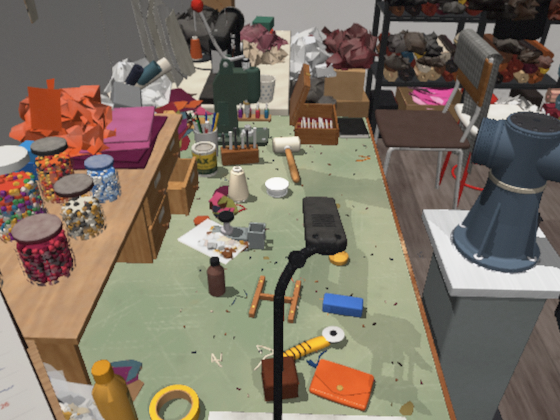

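Top view: the magazine is at about (277,188), the plunger cap at (278,147), and the nest rails at (190,195) and (183,233) with the cross wall at (186,214). The side view shows the same layout, with the dye bottle behind the nest. Next I'll zoom in on the top view.

Run:
```python
from h import *
c=cam("top"); im=c["img"][120:310,140:420][:,:,::-1]
im=cv2.convertScaleAbs(cv2.resize(im,None,fx=2.85,fy=2.85,interpolation=cv2.INTER_CUBIC),alpha=1.8)
cv2.imwrite("pics/top_c.png",im)
```

```text
(no output)
```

View pics/top_c.png

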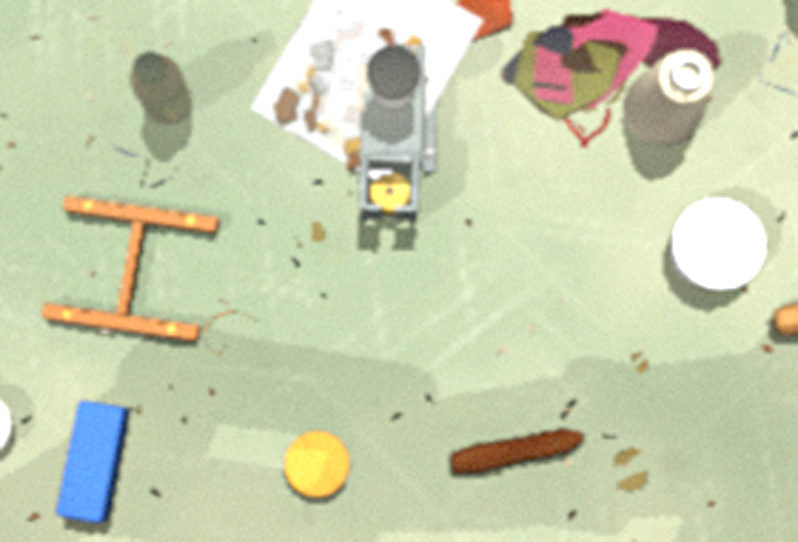

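Crop: the cap centre is at (394,73). The magazine's top outline runs (362,160), (418,158), (416,213), (360,213). The nest's outer corners are (68,196), (219,216), (197,341), (42,318). The crop scale is 2.85 with offset (140,120).

Run:
```python
from h import *
c=cam("top"); f=lambda u,v,z: ray(c,u/2.85+140,v/2.85+120,z)
cap=f(394,73,.087); m=[f(*p,.052) for p in((362,160),(418,158),(416,213),(360,213))]
mag=np.mean(m,0); print("cap",cap,"mag",mag,m)
d=cap-mag; print("dist",np.hypot(*d),"yaw",np.arctan2(d[1],d[0]))
n=[f(*p,.014) for p in((68,196),(219,216),(197,341),(42,318))]; print("nest",np.mean(n,0),n)
a=n[0]-n[1];b=n[3]-n[2]; print("rail dirs",np.arctan2(a[1],a[0]),np.arctan2(b[1],b[0]),np.hypot(*a),np.hypot(*b))
u=d/np.hypot(*d); print("disc exp",cap-u*.146, "origin",cap-u*.075)
for nm,p in dict(dye=(148,68,.095),thread=(686,76,.098),pot=(719,243,.031),wax=(317,465,.016),sl=(515,452,.016),er=(93,460,.028)).items(): print(nm,f(*p))
```

```text
cap [0.6801 0.0124] mag [0.605275 0.016725] [array([0.6249, 0.0365]), array([ 0.6261, -0.0047]), array([ 0.5849, -0.0029]), array([0.5852, 0.038 ])]
dist 0.07494989159431789 yaw -0.05773729366768773
nest [0.55195 0.2129 ] [array([0.6075, 0.2634]), array([0.5911, 0.1471]), array([0.4956, 0.1618]), array([0.5136, 0.2793])]
rail dirs 1.43070541110576 1.4187865889743945 0.11745062792509883 0.11887072810410475
disc exp [0.53434328 0.02082496] origin [0.60522498 0.01672789]
dye [0.6826 0.187 ]
thread [ 0.6727 -0.1929]
pot [ 0.5648 -0.2281]
wax [0.4037 0.071 ]
sl [ 0.4124 -0.0747]
er [0.4081 0.2332]
```

```bash
cat >> h.py <<'E'
def plan(p,yaw,n):
    "rows (tool frame) to reach TCP p with tool y at world angle yaw, tool pointing down"
    import json
    o=sensors.get_obs();P=o["position"].copy();M=R.from_quat(o["tool_rot"])
    x,y=np.array([np.sin(yaw),-np.cos(yaw),0])*-1,np.array([np.cos(yaw),np.sin(yaw),0])
    x=np.cross(y,[0,0,-1]);G=R.from_matrix(np.c_[x,y,[0,0,-1]])
    w=(M.inv()*G).as_rotvec()/n;rows=[]
    for i in range(n):
        s=M.inv().apply((np.array(p)-P)/(n-i)*1000).round(1);rw=w.round(3)
        rows.append([*map(float,s),*map(float,rw)]);P=P+M.apply(s/1000);M=M*R.from_rotvec(rw)
    for i in range(0,n,8): print(json.dumps(rows[i:i+8]))
E
python3 -c "
from h import *
plan([.680,.0124,.150],-.084,24)"
```

```text
[[-27.4, -18.6, 3.9, -0.0, 0.0, 0.059], [-28.4, -17.0, 3.9, -0.0, 0.0, 0.059], [-29.4, -15.2, 3.9, -0.0, 0.0, 0.059], [-30.2, -13.5, 3.9, -0.0, 0.0, 0.059], [-30.9, -11.7, 3.9, -0.0, 0.0, 0.059], [-31.6, -9.8, 3.9, -0.0, 0.0, 0.059], [-32.1, -8.0, 3.9, -0.0, 0.0, 0.059], [-32.5, -6.1, 3.9, -0.0, 0.0, 0.059]]
[[-32.8, -4.1, 3.9, -0.0, 0.0, 0.059], [-33.0, -2.2, 4.0, -0.0, 0.0, 0.059], [-33.1, -0.2, 3.9, -0.0, 0.0, 0.059], [-33.0, 1.7, 4.0, -0.0, 0.0, 0.059], [-32.9, 3.7, 3.9, -0.0, 0.0, 0.059], [-32.6, 5.6, 4.0, -0.0, 0.0, 0.059], [-32.2, 7.5, 3.9, -0.0, 0.0, 0.059], [-31.7, 9.4, 4.0, -0.0, 0.0, 0.059]]
[[-31.1, 11.2, 3.9, -0.0, 0.0, 0.059], [-30.4, 13.1, 4.0, -0.0, 0.0, 0.059], [-29.6, 14.8, 3.9, -0.0, 0.0, 0.059], [-28.6, 16.5, 4.0, -0.0, 0.0, 0.059], [-27.6, 18.2, 3.9, -0.0, 0.0, 0.059], [-26.5, 19.8, 4.0, -0.0, 0.0, 0.059], [-25.3, 21.4, 3.9, -0.0, 0.0, 0.059], [-23.9, 22.8, 4.0, -0.0, 0.0, 0.059]]
```

Request:
drive_tool(
  deltas=[
    [[-27,-19,4,0,0,0.059],[-28,-17,4,0,0,0.059],[-29,-15,4,0,0,0.059],[-30,-14,4,0,0,0.059],[-31,-12,4,0,0,0.059],[-32,-10,4,0,0,0.059],[-32,-8,4,0,0,0.059],[-33,-6,4,0,0,0.059]],
  ],
  gripper=0,
)

```text
time: 0.87
position: [0.3282, 0.4059, 0.2124]
tool_rot: [0.353, 0.936, -0.0, -0.0]
ft_force: [-0.3, -0.5, 0.1]
grip_width: 0.0418
grip_force: 0.0
```

Request:
drive_tool(
  deltas=[
    [[-33,-4,4,0,0,0.059],[-33,-2,4,0,0,0.059],[-33,0,4,0,0,0.059],[-33,2,4,0,0,0.059],[-33,4,4,0,0,0.059],[-33,6,4,0,0,0.059],[-32,8,4,0,0,0.059],[-32,9,4,0,0,0.059]],
  ],
)

```text
time: 1.53
position: [0.5061, 0.2086, 0.1803]
tool_rot: [0.562, 0.827, 0.0, -0.0]
ft_force: [0.6, 0.3, 0.2]
grip_width: 0.0008
grip_force: 0.0
```

Request:
drive_tool(
  deltas=[
    [[-31,11,4,0,0,0.059],[-30,13,4,0,0,0.059],[-30,15,4,0,0,0.059],[-28,16,3,0,0,0.059],[-27,18,3,0,0,0.059],[-25,19,2,0,0,0.059],[-20,18,0,0,0,0.059],[0,0,0,0,0,0]],
  ],
)

```text
time: 2.2
position: [0.6579, 0.0398, 0.1605]
tool_rot: [0.721, 0.693, 0.001, 0.003]
ft_force: [1.2, -0.3, 0.5]
grip_width: 0.0001
grip_force: 0.0
```

```bash
python3 -c "
from h import *
plan([.680,.0124,.130],-.084,2)
c=cam('wrist');save(c,'w1.png');print(c['hand_eye'].round(3),px(c,[.68,.0124,.087]),px(c,[.5343,.0208,0]));print(sensors.get_obs()['grip_width'],sensors.get_obs()['position'])"
```

```text
[[-13.2, 11.5, 15.3, 0.003, 0.001, 0.022], [-13.0, 11.8, 15.3, 0.003, 0.001, 0.022]]
[[-0.001  0.959  0.284  0.078]
 [ 1.     0.001  0.     0.   ]
 [ 0.     0.284 -0.959 -0.14 ]
 [ 0.     0.     0.     1.   ]] (np.float64(309.6109868304611), np.float64(271.16062916603533)) (np.float64(142.58925758959631), np.float64(226.8217819293119))
0.0007698409647257404 [0.65539107 0.04205338 0.16018915]
```

View pics/w1.png

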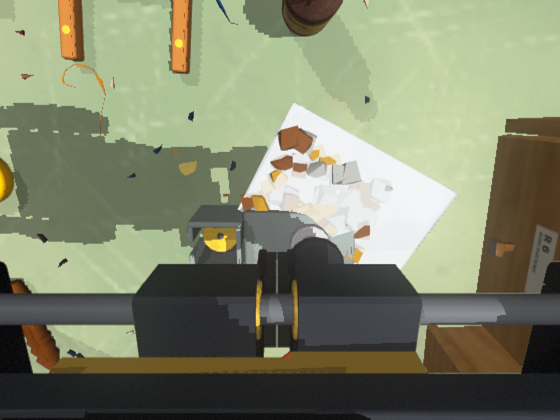

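The wrist view shows the shut fingers at about (278,310). The dark cap is just behind them at (318,260) and the magazine at (220,238), which fits the estimate. I'll centre and lower.

Request:
drive_tool(
  deltas=[
    [[-13,11,10,0.003,0.001,0.022],[-13,12,10,0.003,0.001,0.022],[0,0,0,0,0,0],[0,0,0,0,0,0],[0,0,0,0,0,0]],
  ],
)

```text
time: 2.67
position: [0.674, 0.0189, 0.1405]
tool_rot: [0.733, 0.68, -0.002, -0.004]
ft_force: [-0.5, 0.6, 0.8]
grip_width: 0.0005
grip_force: 0.0
```

```bash
python3 -c "
from h import *
plan([.680,.0124,.112],-.084,1)
c=cam('side');u,v=map(int,px(c,[.68,.0124,.1]));print(u,v)
im=cv2.resize(c['img'][v-75:v+75,u-100:u+100],None,fx=4,fy=4,interpolation=cv2.INTER_CUBIC);c['img']=im;save(c,'s1.png')"
```

```text
[[-6.1, 6.7, 28.4, -0.008, -0.002, 0.008]]
226 209
```

View pics/s1.png

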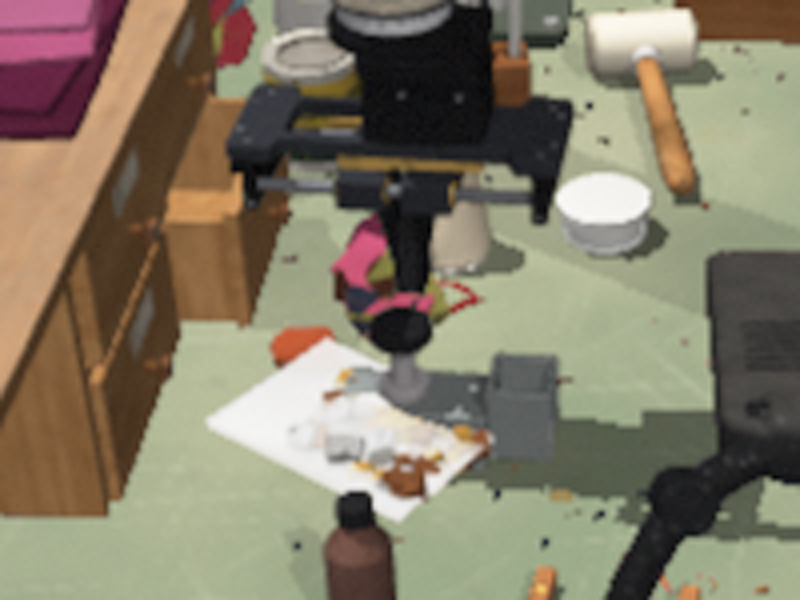

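The side crop shows the fingers almost over the cap at (400,328), about 6 mm short toward the robot. I'll shift, then press in small steps.

Request:
drive_tool(
  deltas=[
    [[-6,7,10,-0.004,0,0.008],[0,0,10,0,0,0],[0,0,5,0,0,0],[0,0,0,0,0,0],[0,0,0,0,0,0]],
  ],
)

```text
time: 3.13
position: [0.6809, 0.0114, 0.1144]
tool_rot: [0.736, 0.676, -0.001, -0.002]
ft_force: [-0.5, 0.0, 0.0]
grip_width: 0.0005
grip_force: 0.0
```

Request:
drive_tool(
  deltas=[
    [[0,0,3,0,0,0],[0,0,3,0,0,0],[0,0,3,0,0,0],[0,0,3,0,0,0],[0,0,3,0,0,0],[0,0,2,0,0,0],[0,0,0,0,0,0]],
  ],
)

```text
time: 3.72
position: [0.682, 0.0112, 0.1002]
tool_rot: [0.736, 0.676, 0.0, -0.001]
ft_force: [-2.1, 0.3, 8.0]
grip_width: 0.0006
grip_force: 3.8
```

Request:
drive_tool(
  deltas=[
    [[0,0,2,0,0,0],[0,0,2,0,0,0],[0,0,2,0,0,0],[0,0,2,0,0,0],[0,0,2,0,0,0],[0,0,2,0,0,0],[0,0,0,0,0,0],[0,0,0,0,0,0]],
  ],
)

```text
time: 4.38
position: [0.682, 0.0112, 0.0889]
tool_rot: [0.736, 0.676, 0.0, -0.001]
ft_force: [-3.3, 0.6, 11.1]
grip_width: 0.0005
grip_force: 5.2
```

Request:
drive_tool(
  deltas=[
    [[0,0,2,0,0,0],[0,0,2,0,0,0],[0,0,1,0,0,0],[0,0,0,0,0,0],[0,0,0,0,0,0]],
  ],
)

```text
time: 4.8
position: [0.682, 0.0112, 0.0854]
tool_rot: [0.736, 0.677, 0.0, -0.001]
ft_force: [-5.5, 0.4, 17.7]
grip_width: 0.0004
grip_force: 8.4
```

The force rose past 12 N, so the plunger is at its bottom stop. I'll add 1 mm to be sure, then release straight up.

Request:
drive_tool(
  deltas=[
    [[0,0,1,0,0,0],[0,0,0,0,0,0],[0,0,-5,0,0,0],[0,0,-6,0,0,0],[0,0,-8,0,0,0],[0,0,-10,0,0,0],[0,0,-15,0,0,0],[0,0,-15,0,0,0]],
  ],
)

```text
time: 5.47
position: [0.6813, 0.0112, 0.1398]
tool_rot: [0.737, 0.676, -0.0, -0.002]
ft_force: [-0.3, -0.2, -0.2]
grip_width: -0.0001
grip_force: 0.0
```

Request:
drive_tool(
  deltas=[
    [[0,0,-20,0,0,0],[20,-20,-20,0,0,0],[30,-20,0,0,0,0],[30,-20,0,0,0,0],[20,-20,0,0,0,0],[0,0,0,0,0,0],[0,0,0,0,0,0]],
  ],
)

```text
time: 6.05
position: [0.6095, 0.1189, 0.18]
tool_rot: [0.736, 0.677, -0.0, -0.001]
ft_force: [0.1, -1.3, -0.2]
grip_width: 0.0005
grip_force: 0.0
```

```bash
python3 -c "
from h import *
print(sensors.get_obs()['position'])
c=cam('top');im=c['img'];print('exp px',px(c,[.534,.0208,.008]))
h=cv2.cvtColor(im,cv2.COLOR_RGB2HSV);m=cv2.inRange(h,(15,120,90),(32,255,255));n,l,s,cc=cv2.connectedComponentsWithStats(m)
for i in range(1,n):
  if s[i][4]>15: print(s[i],cc[i],ray(c,*cc[i],.008))
c['img']=cv2.convertScaleAbs(cv2.resize(im[120:260,180:380],None,fx=4,fy=4,interpolation=cv2.INTER_CUBIC),alpha=1.6);save(c,'t2.png')"
```

```text
[0.60946178 0.11888793 0.17996026]
exp px (np.float64(274.98461443901704), np.float64(221.81054546700005))
[549   0  11  26 105] [555.03809524  10.3047619 ] [ 1.0305 -0.6386]
[134   2   5   5  21] [136.33333333   4.14285714] [1.0586 0.3492]
[156   3   8   5  23] [159.08695652   5.43478261] [1.0545 0.2946]
[133   8   9   5  18] [136.5          9.77777778] [1.0438 0.348 ]
[466   8  68  37 990] [500.87171717  27.42929293] [ 0.9881 -0.5082]
[530  53  16   8  67] [538.73134328  56.31343284] [ 0.9144 -0.588 ]
[519  54  10   5  22] [522.27272727  56.04545455] [ 0.9155 -0.5504]
[476  57  23   5  59] [485.94915254  58.86440678] [ 0.9094 -0.4666]
[ 328   62   84   26 1835] [365.99836512  74.97874659] [ 0.8724 -0.1894]
[550  63  10  19 131] [555.48091603  71.72519084] [ 0.876  -0.6219]
[  2  65  16  15 184] [ 9.17934783 71.48369565] [0.8895 0.6367]
[240  65  84   4 216] [281.34259259  66.46759259] [0.8954 0.0048]
[ 15  74  28  26 385] [28.13506494 85.17922078] [0.8551 0.5892]
[498  92  18   7  28] [507.89285714  95.17857143] [ 0.8202 -0.5083]
[ 42 122  39  36 504] [ 61.73809524 139.12698413] [0.7246 0.5006]
[270 182  13  13  93] [276.38709677 188.04301075] [0.6087 0.0174]
[270 215  12  13 113] [275.15929204 220.67256637] [0.5365 0.0204]
[412 214  86  23 823] [453.13122722 225.54556501] [ 0.5236 -0.3626]
[240 271  22  24 410] [250.71707317 282.55853659] [0.4048 0.0726]
[490 327  18  25  89] [498.73033708 340.35955056] [ 0.2856 -0.4383]
```

View pics/t2.png

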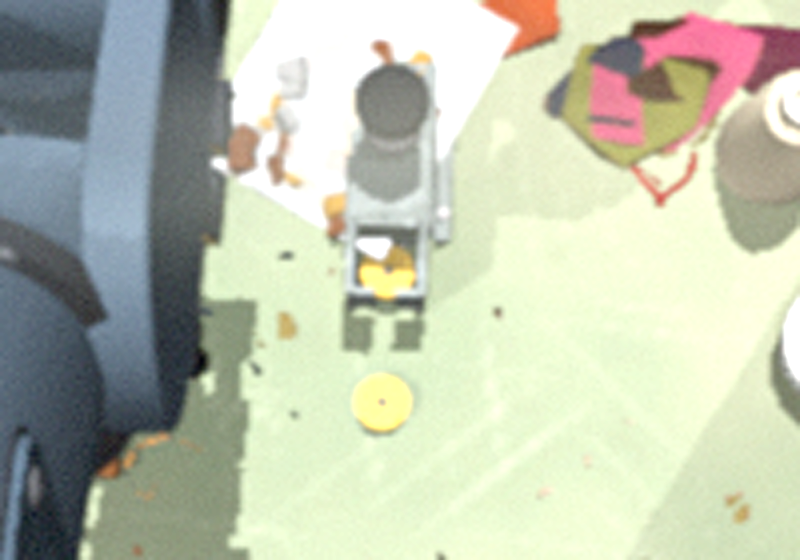

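The plunger is up again. A single disc lies at (382,403) in the crop, which is world (0.536,0.020), and the magazine still holds its discs. I'll go to the -y side of the disc with the fingers slightly open as a two-point cradle.

```bash
python3 -c "
from h import *
plan([.533,-.025,.18],-.07,6)"
```

```text
[[-24.8, -10.9, -0.0, -0.0, -0.0, -0.002], [-24.8, -11.0, -0.0, -0.0, -0.0, -0.002], [-24.7, -11.0, -0.0, -0.0, -0.0, -0.002], [-24.7, -11.1, -0.0, -0.0, -0.0, -0.002], [-24.7, -11.1, -0.0, -0.0, -0.0, -0.002], [-24.7, -11.2, -0.1, -0.0, -0.0, -0.002]]
```

Request:
drive_tool(
  deltas=[
    [[-25,-11,0,0,0,-0.002],[-25,-11,0,0,0,-0.002],[-25,-11,0,0,0,-0.002],[-25,-11,0,0,0,-0.002],[-25,-11,0,0,0,-0.002],[-24,-11,0,0,0,-0.002],[0,0,0,0,0,0],[0,0,0,0,0,0]],
  ],
  gripper=21,
)

```text
time: 6.77
position: [0.5335, -0.0283, 0.1798]
tool_rot: [0.734, 0.679, 0.0, -0.001]
ft_force: [-0.2, -0.5, 0.1]
grip_width: 0.0184
grip_force: 0.0
```

Request:
drive_tool(
  deltas=[
    [[0,0,30,0,0,0],[0,0,30,0,0,0],[0,0,30,0,0,0],[0,0,20,0,0,0],[0,0,15,0,0,0],[0,0,10,0,0,0],[0,0,0,0,0,0],[0,0,0,0,0,0]],
  ],
)

```text
time: 7.43
position: [0.5333, -0.0254, 0.0444]
tool_rot: [0.732, 0.681, 0.0, -0.001]
ft_force: [-0.3, 0.5, -0.0]
grip_width: 0.0183
grip_force: 0.0
```

```bash
python3 -c "
from h import *
plan([.533,-.023,.0255],-.07,1)
c=cam('wrist');save(c,'w2.png');print(px(c,[.5365,.0203,.008]),px(c,[.5474,.1814,0]))
im=c['img'];h=cv2.cvtColor(im,cv2.COLOR_RGB2HSV);m=cv2.inRange(h,(15,120,90),(32,255,255));n,l,s,cc=cv2.connectedComponentsWithStats(m)
for i in range(1,n):
  if s[i][4]>300: print(s[i],cc[i],ray(c,*cc[i],.008))
"
```

```text
[[2.3, -0.4, 18.9, -0.002, -0.002, -0.003]]
(np.float64(276.29077175094346), np.float64(177.11968563347133)) (np.float64(273.9246476256609), np.float64(-214.96315827741682))
[   0   37   57  104 4469] [23.40523607 91.8612665 ] [0.4166 0.0713]
[345  48  32  27 583] [360.52144082  60.66723842] [0.5806 0.0732]
[495  94  35  30 799] [514.79849812 108.13767209] [0.6562 0.046 ]
[ 252  146   57   57 2442] [279.91809992 173.71212121] [0.5385 0.0219]
[ 387  148   65   55 1804] [422.59645233 178.97727273] [0.6126 0.0137]
[218 280  12  59 335] [222.08955224 306.24477612] [ 0.4993 -0.0535]
[324 280  12  60 408] [330.43137255 309.85539216] [ 0.5624 -0.0605]
[  90  352  378   21 6449] [289.38409056 363.62133664] [ 0.536  -0.0964]
```

View pics/w2.png

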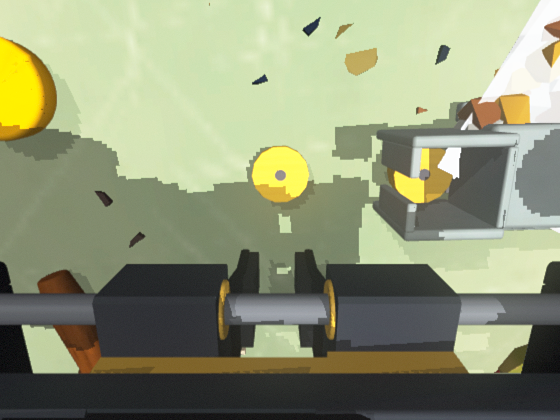

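The disc is at (280,174), centred on the gap between the fingertips at about 281. I'll lower to 3.5 mm tip height and approach slowly.

Request:
drive_tool(
  deltas=[
    [[0,2,10,0,0,0],[0,0,6,0,0,0],[0,0,2.5,0,0,0],[0,0,0,0,0,0],[0,0,0,0,0,0]],
  ],
)

```text
time: 7.9
position: [0.5344, -0.0256, 0.0261]
tool_rot: [0.732, 0.681, -0.0, -0.001]
ft_force: [-1.0, 0.7, -0.3]
grip_width: 0.0181
grip_force: 0.0
```

Request:
drive_tool(
  deltas=[
    [[3,0,0,0,0,0],[4,0,0,0,0,0],[4,0,0,0,0,0],[4,0,0,0,0,0],[3,0,0,0,0,0],[3,0,0,0,0,0],[3,0,0,0,0,0],[3,0,0,0,0,0]],
  ],
)

```text
time: 8.57
position: [0.5366, 0.0016, 0.0262]
tool_rot: [0.732, 0.681, 0.0, -0.001]
ft_force: [0.6, -1.8, 0.8]
grip_width: 0.0181
grip_force: 0.1
```

Request:
drive_tool(
  deltas=[
    [[4,0,0.5,0,0,0],[4,0,0.5,0,0,0],[4,0,0,0,0,0],[4,0,0,0,0,0],[4,0,0,0,0,0],[4,0,0,0,0,0],[4,0,0,0,0,0],[2,0,0,0,0,0]],
  ],
)

```text
time: 9.23
position: [0.5386, 0.0319, 0.0252]
tool_rot: [0.732, 0.681, -0.0, -0.001]
ft_force: [0.1, 0.2, 0.5]
grip_width: 0.0182
grip_force: 0.2
```

```bash
cat > look.py <<'E'
from h import *
o=sensors.get_obs();c=cam('wrist')
h=cv2.cvtColor(c['img'],cv2.COLOR_RGB2HSV);m=cv2.inRange(h,(15,120,60),(32,255,255));m[270:]=0;n,l,s,cc=cv2.connectedComponentsWithStats(m)
N=np.array([.552,.2129]);yd=np.array([np.cos(1.425),np.sin(1.425)]);xd=np.array([yd[1],-yd[0]])
for i in range(1,n):
  if s[i][4]>800:
    w=ray(c,*cc[i],.008);t=R.from_quat(o["tool_rot"]).inv().apply([*(w-o["position"][:2]),0])
    print(s[i],w,'rel tool',t.round(4),'nest',((w-N)@xd).round(4),((w-N)@yd).round(4))
print(o["position"])
E
python3 look.py
```

```text
[   0  165   52  100 3832] [0.4183 0.0716] rel tool [ 0.0309 -0.1229  0.0003] nest -0.1118 -0.1592
[ 247  201   60   60 2734] [0.5403 0.0546] rel tool [0.0228 0.     0.    ] nest 0.0114 -0.1583
[495 232  36  30 811] [0.6568 0.0384] rel tool [ 0.0151  0.1174 -0.0002] nest 0.129 -0.1574
[0.53864028 0.03188092 0.02523726]
```

The disc is seated centrally in the cradle, 22.8 mm ahead of the TCP. I'll keep pushing along the tool's x.

Request:
drive_tool(
  deltas=[
    [[4,0,0,0,0,0],[5,0,0,0,0,0],[5,0,0,0,0,0],[5,0,0,0,0,0],[5,0,0,0,0,0],[5,0,0,0,0,0],[5,0,0,0,0,0],[5,0,0,0,0,0]],
  ],
)

```text
time: 9.95
position: [0.5415, 0.0707, 0.0253]
tool_rot: [0.732, 0.681, -0.0, -0.001]
ft_force: [0.3, -0.0, -1.6]
grip_width: 0.0182
grip_force: 0.1
```

Request:
drive_tool(
  deltas=[
    [[5,0,0,0,0,0],[5,0,0,0,0,0],[5,0,0,0,0,0],[5,0,0,0,0,0],[5,0,0,0,0,0],[5,0,0,0,0,0],[4,0,0,0,0,0],[2,0,0,0,0,0]],
  ],
)

```text
time: 10.62
position: [0.5441, 0.1067, 0.0254]
tool_rot: [0.732, 0.681, 0.0, -0.001]
ft_force: [-0.9, -0.6, 0.2]
grip_width: 0.0181
grip_force: 0.1
```

```bash
echo "save(c,'w3.png')">>look.py; python3 look.py
```

```text
[ 164    0   44  179 3891] [0.5078 0.1995] rel tool [ 0.09   -0.043   0.0003] nest -0.0418 -0.0197
[ 192    0  180   46 3435] [0.5541 0.2179] rel tool [0.1117 0.0019 0.0002] nest 0.0014 0.0053
[ 347    0   59  184 4859] [0.5934 0.1892] rel tool [0.0859 0.0431 0.0001] nest 0.0444 -0.0174
[ 247  201   60   60 2729] [0.5458 0.1294] rel tool [0.0228 0.     0.    ] nest 0.006 -0.0835
[0.54414824 0.10666954 0.02540639]
```

View pics/w3.png

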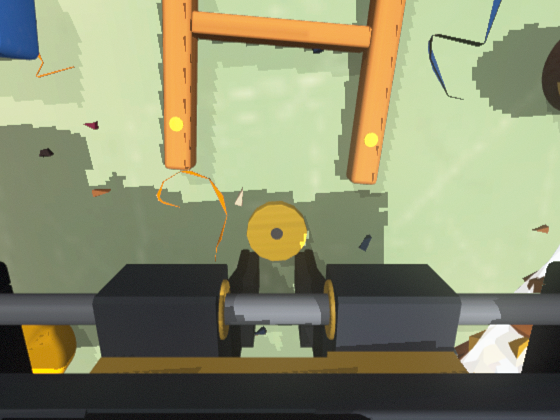

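The disc at (277,231) is heading into the opening between the rail ends at (195,168) and (350,183). The cross wall is at about row 40. About 50 mm remain.

Request:
drive_tool(
  deltas=[
    [[4,0,0,0,0,0],[5,0,0,0,0,0],[5,0,0,0,0,0],[5,0,0,0,0,0],[5,0,0,0,0,0],[4,0,0,0,0,0],[4,0,0,0,0,0],[4,0,0,0,0,0]],
  ],
)

```text
time: 11.33
position: [0.5468, 0.1424, 0.0254]
tool_rot: [0.732, 0.681, -0.0, -0.001]
ft_force: [0.8, -0.3, -0.6]
grip_width: 0.0181
grip_force: 0.1
```

Request:
drive_tool(
  deltas=[
    [[4,0,0,0,0,0],[3,0,0,0,0,0],[3,0,0,0,0,0],[2,0,0,0,0,0],[1,0,0,0,0,0],[0,0,0,0,0,0]],
  ],
)

```text
time: 11.83
position: [0.5477, 0.1551, 0.0255]
tool_rot: [0.732, 0.681, 0.0, -0.001]
ft_force: [0.4, -0.1, -0.2]
grip_width: 0.0181
grip_force: 0.0
```

```bash
sed -i s/w3/w4/ look.py; python3 look.py
```

```text
[ 173    0   27  214 4633] [0.5143 0.2418] rel tool [ 0.084  -0.0397  0.0002] nest -0.0415 0.0231
[ 342    8   71  256 5446] [0.599  0.2241] rel tool [0.0725 0.0461 0.    ] nest 0.0449 0.0179
[ 200  137  164   30 2693] [0.5541 0.216 ] rel tool [0.0612 0.0019 0.0001] nest 0.0016 0.0034
[ 246  201   61   60 2732] [0.5494 0.1782] rel tool [ 0.0231 -0.      0.    ] nest 0.0025 -0.0347
[0.54773355 0.15511009 0.02547479]
```

View pics/w4.png

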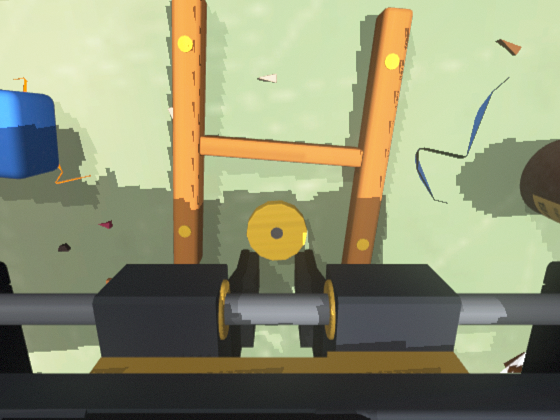

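The disc at (277,231) is in the pocket, about 37 mm from the cross wall's centre line. I'll push 5 mm more for margin, then back out and lift.

Request:
drive_tool(
  deltas=[
    [[2,0,0,0,0,0],[2,0,0,0,0,0],[1,0,0,0,0,0],[0,0,0,0,0,0],[-3,0,0,0,0,0],[-8,0,0,0,0,0],[-12,0,0,0,0,0],[-10,0,0,0,0,0]],
  ],
)

```text
time: 12.55
position: [0.5455, 0.1257, 0.0254]
tool_rot: [0.732, 0.681, -0.0, -0.001]
ft_force: [0.4, -0.1, -0.3]
grip_width: 0.0185
grip_force: 0.0
```

Request:
drive_tool(
  deltas=[
    [[0,0,-10,0,0,0],[0,0,-25,0,0,0],[0,0,-30,0,0,0],[0,0,-30,0,0,0],[0,0,-20,0,0,0],[0,0,0,0,0,0],[0,0,0,0,0,0]],
  ],
)

```text
time: 13.13
position: [0.5467, 0.1264, 0.1424]
tool_rot: [0.733, 0.681, 0.001, -0.0]
ft_force: [-0.5, 0.4, 0.5]
grip_width: 0.0181
grip_force: 0.0
```

```bash
sed -i s/w4/w5/ look.py; python3 look.py
```

```text
[ 213    0   18  159 2025] [0.5133 0.2317] rel tool [ 0.1025 -0.0411  0.0002] nest -0.041 0.013
[ 229   11  123  168 3355] [0.5846 0.2141] rel tool [0.0902 0.0313 0.0003] nest 0.0321 0.0059
[ 256  123   38   39 1087] [0.5496 0.1821] rel tool [ 0.0557 -0.0012  0.0001] nest 0.0021 -0.0308
[0.54674016 0.12642682 0.14236162]
```

View pics/w5.png

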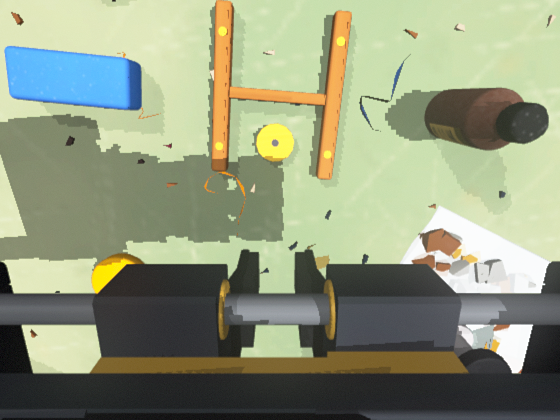

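The disc at (275,142) lies flat and wholly inside the near pocket, and the fingers are clear of everything.

```bash
python3 -c "
from rig import ticket
print(ticket.hand_in())"
```

```text
the job is handed in; nothing more can be done
None
```

The job is handed in: one plunger press pushed out a single disc, and the last picture shows it flat and wholly inside the near pocket of the nest, with the gripper clear; no verdict was shown.

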